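Stand the ball-butted screwdriver handle in the wide ring

TASK

Take the black ceramic screwdriver handle with the round ball-shaped butt out of the wooden block and stand it upright, ball down, in the wider of the two small steel ring stands, ready for its blade to be glued in. The ceramic chips, so lower it until it sits in the ring before letting go, and leave the straight black handle where it stands.

Things in the scene. Friction and masses are not known exactly. Their poses are not given: they have to be found in the camera images.
- handle_mid (a point): Middle of the black handle to move: ball butt 48 mm across below a straight round neck 24 mm across, 84 mm tall, about 150 g. The point is on its axis, 42 mm above its lowest point and 42 mm below its flat top. Grip the neck from above: it is straight from 12 mm above the point to the top. z runs from butt to neck. It starts upright in a hole in a wooden block 90x90x30 mm and lifts straight out.
- ring_top (a point): Centre of the wide steel ring's mouth, level with its top face, 40 mm above the bench; z up. Bore 35 mm, outside 53 mm, 10 mm thick, on three legs on a 72 mm foot fixed to the bench. The ball sinks 8 mm into the bore: a seated handle has its middle 34 mm above this point. The other ring stand (ring 33 mm outside, bore 16 mm) is not used.
- straight_mid (a point): Middle of the other black handle, a bystander: a straight cylinder 30 mm across with a flat foot, stepping to 22 mm near the top, 70 mm tall, standing loose on the bench. The point is on its axis half-way up; z up.
Mind the look-alikes: they are no part of the job. Leave any orange look-alike of the part that bears handle_mid alone.

How it is judged (in metres and radians):
On the way, in this order (a step that is already met when the one before it is completed fails the run):
1. the ball-butted handle is lifted clear of its block (height (world z) of handle_mid above 0.085 m and contact force between the fingers and handle above 0.5 N), for 0.1 s.
2. the handle is down in the wide ring while still held (horizontal distance between handle_mid and ring_top below 0.012 m and z of handle_mid in the frame of ring_top below 0.042 m and contact force between the fingers and handle above 0.5 N), for 0.1 s.
At the end, for the whole second after the job is handed in: The ball-butted handle sits at rest in the wide ring, ball down: its middle within 10 mm of the ring's axis and 26 to 40 mm above the ring's top face, its axis within 0.22 rad (12.6 degrees) of vertical; the straight handle is within 30 mm of where it started (horizontal distance between handle_mid and ring_top below 0.01 m and z of handle_mid in the frame of ring_top between 0.026 and 0.04 m and angle between handle_mid's own z axis and vertical below 0.22 rad and linear speed of handle below 0.03 m/s and distance of straight_mid from where it was at the start of the episode below 0.03 m); the robot touches nothing.
It fails at once if the straight handle is knocked over (angle between straight_mid's own z axis and vertical above 0.5 rad).
It also fails if it takes over 38 s, if anything falls off the work surface, if the arm or the gripper's body presses on something with over 40 N, if the wrist force passes 120 N, or if a joint passes its speed limit or range.

ROBOT

A 6-joint arm with a two-finger parallel gripper is mounted at the origin on the work surface. World frame = base frame: x ahead of the robot, y to its left, z up, the work surface at z = 0. Lengths are in mm, angles in rad, forces in N, time in s.
With the tool pointing down it reaches from about 425 to 950 mm from the base axis. Payload 14.7 kg.
Tool frame: the origin (TCP) lies midway between the tips of the shut fingers; the grasp point (between the pads) lies 19 mm behind it (bot.grasp_offset is the distance from the TCP to the grasp point, in mm); z points along the fingers, y is the line along which they close (so a half turn about z gives the same grasp; the last joint's range is limited). The gripper opens to 85 mm and grips with 20 to 120 N. Pads are 22 mm wide; open, the fingers measure 114 mm over their backs; the gripper's body (76 mm by 85 mm) begins 54 mm behind the grasp point. The pads swing forward as they close: fully open they stand 13 mm farther back than shut.
Start: joints at [-1.395, 0.48, 1.596, -0, 1.065, -0.047], TCP at [143.642, -633.924, 231.297] pointing down, gripper open.
Joint ranges: [-2.75, 2.75], [-0.82, 2.05], [0.23, 2.67], [-1.56, 4.7], [0.09, 2.69], [-2.92, 2.92]. Speed limits (rad/s): [1.89, 1.89, 2.39, 3.01, 3.01, 3.01].

INTERFACE

Orientations are given as a unit quaternion [x, y, z, w].
In Python, from station import bot, vision gives the robot as it stands.
- The arm moves only by the tool move_arm, never from a script. Its argument "series" is a list of rows, each a list of 4 numbers: the shift along the world's x, y, z in units of 40 mm (1.0 is 40 mm), then the turn about the world's z in units of 5 degrees (1.0 is 5 degrees). In form: [[x, y, z, yaw], ...]. A call has exactly 8 rows; each row is the pose to reach, as a shift and turn from the pose commanded when the call began; what a row does not reach only later rows make up. A row lasts 1/12 s, in which the tool goes at most 41.7 mm and 7.16 degrees, less where a joint would pass 70% of its speed; a pose out of reach is approached as far as the arm can. A call with a gripper value outside its range is refused whole. "fingers" is the closure in counts, from 0 (fully open) to 255 (shut), set as the call begins (left out, the last holds). The fingers move at their own pace and stop on an object; "force" is the grip in N (left out, the last holds). Time passes only in rows, so rows that repeat a pose let the fingers close, or fill a call up. It gives the time, the measured TCP pose, the force, the opening and the grip force at its end, in the units of the state.
- bot.sense(): the state, without advancing time (a new reading comes with each control period).
- vision.grab_frame(name): name is "side" or "top"; returns a dict with "img" (400x640x3 uint8, red, green, blue), "depth" (400x640 float32, mm along the optical axis (not along the pixel's ray), 0 where there is no reading), "K" (3x3 intrinsics, pixels), "k1" (the pictures are not rectified: a ray, as slopes to the right and down, at radius r is drawn at 1 + k1 r^2 times it, then the intrinsics apply), "R" (3x3) and "t" (3): a world point X has camera coordinates R X + t. Camera axes: x right, y down, z forward; pixel columns grow to the right and rows downward; lengths in mm; the calibration is good to about 2 mm. A picture is of the moment at which its call begins.
- bot.hand_in(): hands the job in; it is judged then, once.
The state is a dict: "time": time; "joint_positions": joint angles; "qvel": joint speeds; "effort": joint torques, N m; "ee_pos": TCP position; "tool_rot": TCP orientation; "force": force on the tool from outside, world axes, zero at the start; "moment": the same for the moment, N m; "finger_gap": opening from 0.0 (shut) to 1.0 (fully open); "grip_force": force on a finger pad.
Only numpy, scipy, OpenCV 4.12 (cv2) and the standard library are available. Lean on these libraries where they do the work, as an engineer would, in place of code of your own. Each camera call takes 0.05 s, during which the arm holds its last target. There are 200 camera calls.

## Working session

There is one attempt and no reset: what is moved stays moved. The work goes in short steps, Python scripts to look and compute and a tool call to move; the robot and the scene stay as the last step left them, time stands still between calls to the robot, and variables do not carry over. Pictures are saved under pics/ and viewed, at most 10 in all, crops included, and the job is handed in when it is done.

Besides the shell and the picture viewer there is one more tool, called after "Emit:" by a JSON object that holds its "fn" and its "kwargs", one argument or row to a line. move_arm: Moves the arm, as the interface text tells. Its arguments: {"type":"object","properties":{"series":{"type":"array","items":{"type":"array","items":{"type":"number"}}},"fingers":{"type":"number"},"force":{"type":"number"}},"required":["series"]}

```bash
mkdir -p pics; cat > h.py <<'E'
import numpy as np, cv2
from station import bot, vision
def world(f):
    """per-pixel world points from depth (mm)"""
    h,w=f["depth"].shape; u,v=np.meshgrid(np.arange(w),np.arange(h))
    K=np.array(f["K"]); 
    p=cv2.undistortPoints(np.stack([u,v],-1).reshape(-1,1,2).astype(float),K,np.array([f["k1"],0,0,0.])).reshape(h,w,2)
    d=f["depth"]; c=np.dstack([p[...,0]*d,p[...,1]*d,d])
    return (c-np.array(f["t"]))@np.array(f["R"])
def save(f,n): cv2.imwrite("pics/"+n,f["img"][...,::-1])
E
python3 - <<'E'
from h import *
for n in("top","side"):
    f=vision.grab_frame(n); save(f,n+"1.png"); np.savez("/tmp/"+n,**f)
    print(n,-np.array(f["R"]).T@np.array(f["t"]),f["k1"])
s=bot.sense();print(s["time"],s["tool_rot"],s["ee_pos"])
E
```

```text
top [ 435.3312486     7.49057305 1014.89469956] -0.06057927309592007
side [ 276.82546067 -333.85725773  554.16072337] -0.00029555671337598246
0.1 [ 9.93799776e-01  1.11183181e-01 -4.92389484e-05 -5.50255691e-04] [ 143.57034961 -633.57230923  230.71971003]
```

View pics/top1.png

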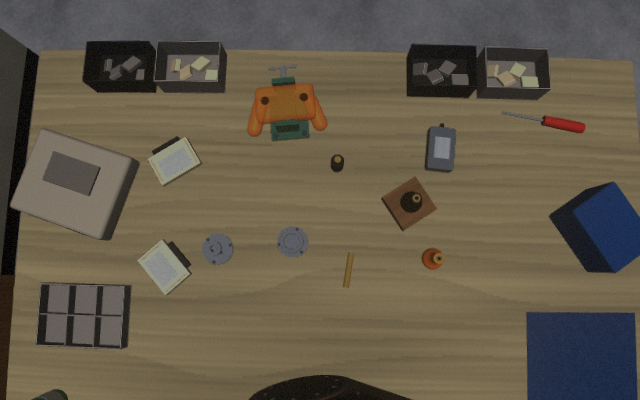

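View pics/side1.png

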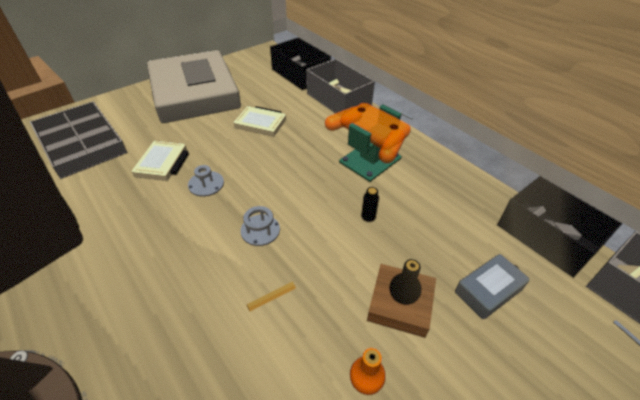

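The top view shows the target handle in the block at (411,202), with its neck top at (417,198). The wide ring is at (292,241), the narrow one at (217,249), the straight handle at (337,162) and the orange look-alike at (432,258). In the side view, the handle top is at (412,265) and the wide ring at (259,216).

```bash
python3 - <<'E'
from h import *
for n,boxes in dict(top=dict(handle=(395,188,428,218),ring=(275,225,310,258),straight=(328,152,347,174),orange=(420,246,446,270)),
  side=dict(handle=(385,255,425,306),ring=(238,202,282,246),straight=(358,183,382,224))).items():
    f=np.load(f"/tmp/{n}.npz"); W=world(f); print(n,"bench z",np.median(W[300:340,300:330,2]) if n=="top" else np.median(W[330:360,200:240,2]))
    for k,(a,b,c,d) in boxes.items():
        w=W[b:d,a:c]; ok=f["depth"][b:d,a:c]>0; p=w[ok]; im=f["img"][b:d,a:c][ok]
        if k=="ring": q=p[(p[:,2]>33)&(p[:,2]<46)]
        else:
            zt=np.percentile(p[:,2],99); q=p[p[:,2]>zt-6]; 
        (cx,cy),r=cv2.minEnclosingCircle(q[:,:2].astype(np.float32))
        print(k,len(q),"top z",np.percentile(p[:,2],[50,95,99,100]).round(),"mean",q.mean(0).round(1),"circ",round(cx,1),round(cy,1),round(r,1))
    for nm,m in (("ring",None),):
        a,b,c,d=boxes["ring"]
        im=f["img"]; 
cr=lambda n,a,b,c,d:cv2.resize(np.load(f"/tmp/{n}.npz")["img"][b:d,a:c,::-1],(400,400),interpolation=cv2.INTER_CUBIC)
cv2.imwrite("pics/c.png",np.vstack([np.hstack([cr("top",382,173,442,233),cr("top",262,211,322,271)])]))
E
```

```text
top bench z 0.0984281588809001
handle 98 top z [ 31. 106. 108. 111.] mean [ 570.2 -175.   106.3] circ 570.1 -175.0 11.7
ring 242 top z [ 5. 41. 43. 46.] mean [479.   89.1  39.6] circ 478.1 89.7 26.4
straight 76 top z [ 3. 71. 73. 74.] mean [658.1  -9.2  70.2] circ 658.1 -9.0 10.8
orange 91 top z [32. 84. 86. 89.] mean [ 447.6 -226.3   84. ] circ 447.5 -226.8 11.4
side bench z 1.2946254335772873
handle 214 top z [ 45. 107. 108. 109.] mean [ 569.8 -177.8  106.2] circ 571.2 -177.2 12.2
ring 405 top z [ 6. 40. 41. 43.] mean [477.8  84.3  38.8] circ 478.6 86.8 27.5
straight 107 top z [ 5. 70. 71. 72.] mean [657.7 -12.6  69.6] circ 659.1 -11.3 11.5
```

View pics/c.png

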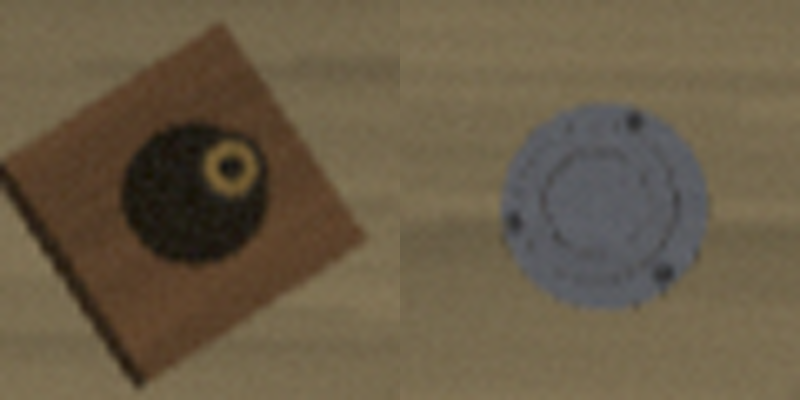

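Both views agree: handle axis ≈ (570.5, −176) with its top at z ≈ 107, and ring ≈ (478.4, 88) with its top at z ≈ 40. The sizes match too. Setting out at the starting height.

Emit:
{"fn": "move_arm", "kwargs": {
  "series": [
    [0.4,0.43,0,0],
    [1.1,1.2,0,0],
    [1.8,1.95,0,0],
    [2.5,2.7,0,0],
    [3.2,3.45,0,0],
    [3.9,4.2,0,0],
    [4.6,4.95,0,0],
    [5.3,5.7,0,0]
  ],
  "fingers": 0,
  "force": 40
}}

```text
time: 0.77
ee_pos: [356.5, -404.2, 231.2]
tool_rot: [0.994, 0.111, -0.0, -0.0]
force: [1.3, -0.9, -0.1]
finger_gap: 0.999
grip_force: 0.0
```

Emit:
{"fn": "move_arm", "kwargs": {
  "series": [
    [0.7,0.75,0,0],
    [1.4,1.5,0,0],
    [2.1,2.25,0,0],
    [2.8,3.0,0,0],
    [3.5,3.75,0,0],
    [4.2,4.5,0,0],
    [4.9,5.25,0,0],
    [5.3,5.7,0,0]
  ]
}}

```text
time: 1.43
ee_pos: [569.8, -174.8, 231.1]
tool_rot: [0.994, 0.112, 0.0, -0.0]
force: [0.2, 0.0, 0.1]
finger_gap: 1.001
grip_force: 0.0
```

Emit:
{"fn": "move_arm", "kwargs": {
  "series": [
    [0,0,-0.3,0],
    [0,0,-0.8,0],
    [0,0,-1.3,0],
    [0,0,-1.8,0],
    [0,0,-2.2,0],
    [0,0,-2.3,0],
    [0,0,-2.3,0],
    [0,0,-2.3,0]
  ]
}}

```text
time: 2.1
ee_pos: [567.8, -178.0, 139.7]
tool_rot: [0.994, 0.111, 0.0, -0.0]
force: [0.9, 0.4, 0.9]
finger_gap: 1.002
grip_force: 0.0
```

```bash
python3 - <<'E'
from h import *
f=vision.grab_frame("side"); save(f,"s2.png"); s=bot.sense(); print(s["ee_pos"],s["time"])
W=world(f)[250:306,385:430].reshape(-1,3); q=W[(W[:,2]>95)&(W[:,2]<113)&(np.hypot(W[:,0]-570,W[:,1]+176)<25)]
print(len(q),q.mean(0),cv2.minEnclosingCircle(q[:,:2].astype(np.float32)))
E
```

```text
[ 568.1356559  -178.15628772  140.17183432] 2.15
264 [ 568.5287373  -178.37532622  104.70620626] ((571.086181640625, -176.9857940673828), 12.471920013427734)
```

View pics/s2.png

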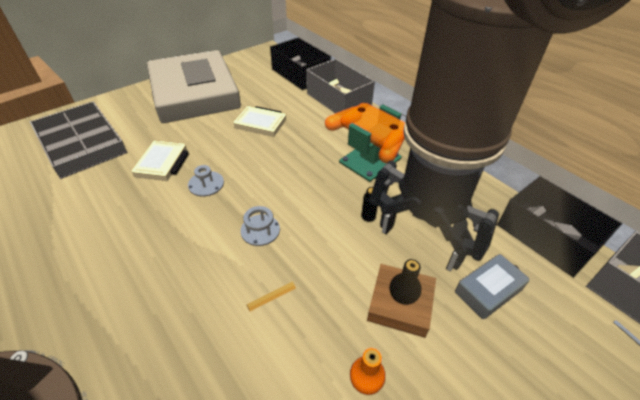

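The gripper stands over the neck: fingertips at (388,228) and (455,265), handle top at (412,265), nothing in the way. Next I shift by about 2.5 mm, descend and close.

Emit:
{"fn": "move_arm", "kwargs": {
  "series": [
    [0.06,0.04,-0.1,0],
    [0.06,0.04,-0.4,0],
    [0.06,0.04,-0.8,0],
    [0.06,0.04,-1.2,0],
    [0.06,0.04,-1.5,0],
    [0.06,0.04,-1.6,0],
    [0.06,0.04,-1.6,0],
    [0.06,0.04,-1.6,0]
  ]
}}

```text
time: 2.82
ee_pos: [570.2, -176.4, 75.4]
tool_rot: [0.994, 0.111, -0.0, -0.0]
force: [-0.6, -0.6, -0.5]
finger_gap: 1.003
grip_force: 0.0
```

Emit:
{"fn": "move_arm", "kwargs": {
  "series": [
    [0,0,0,0],
    [0,0,0,0],
    [0,0,0,0],
    [0,0,0,0],
    [0,0,0,0],
    [0,0,0,0],
    [0,0,0,0],
    [0,0,0,0]
  ],
  "fingers": 255,
  "force": 40
}}

```text
time: 3.48
ee_pos: [570.2, -176.4, 75.5]
tool_rot: [0.994, 0.111, 0.0, 0.0]
force: [-0.1, 0.8, 5.6]
finger_gap: 0.267
grip_force: 39.1
```

Emit:
{"fn": "move_arm", "kwargs": {
  "series": [
    [0,0,0.1,0],
    [0,0,0.3,0],
    [0,0,0.6,0],
    [0,0,1.0,0],
    [0,0,1.4,0],
    [0,0,1.8,0],
    [0,0,2.0,0],
    [0,0,2.0,0]
  ]
}}

```text
time: 4.15
ee_pos: [571.2, -176.8, 157.8]
tool_rot: [0.994, 0.111, 0.002, 0.001]
force: [-0.5, 1.0, -2.0]
finger_gap: 0.267
grip_force: 39.3
```

Emit:
{"fn": "move_arm", "kwargs": {
  "series": [
    [-0.1,0.3,0,0],
    [-0.4,1.1,0,0],
    [-0.7,2.0,0,0],
    [-1.0,2.9,0,0],
    [-1.3,3.8,0,0],
    [-1.6,4.6,0,0],
    [-1.8,5.2,0,0],
    [-2.0,5.6,0,0]
  ]
}}

```text
time: 4.82
ee_pos: [488.0, 50.2, 154.5]
tool_rot: [0.994, 0.112, -0.001, -0.0]
force: [0.0, 0.1, -1.8]
finger_gap: 0.271
grip_force: 39.5
```

```bash
python3 - <<'E'
from h import *
f=vision.grab_frame("side"); save(f,"s3.png"); g=vision.grab_frame("top"); np.savez("/tmp/side3",**f); s=bot.sense(); print(s["ee_pos"],s["grip_force"],s["time"])
cv2.imwrite("pics/s3c.png",cv2.resize(f["img"][100:300,140:400,::-1],(780,600)))
E
```

```text
[487.41698003  50.21876611 154.4492191 ] 39.60939288139343 4.9167
```

View pics/s3c.png

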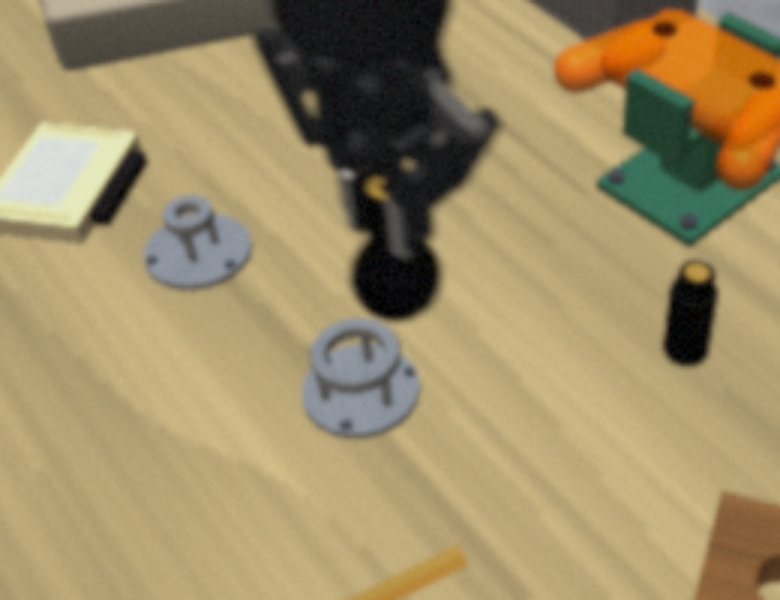

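The handle hangs upright in the fingers, with its ball at crop (396,275), full-frame (272,192). The wide ring's mouth is at crop (355,353), full-frame (258,218), and the straight handle is untouched.

```bash
cat >> h.py <<'E'
def ray(f,uv,z):
    K=np.array(f["K"]);p=cv2.undistortPoints(np.array([[uv]],float),K,np.array([f["k1"],0,0,0.]))[0,0]
    R=np.array(f["R"]);C=-R.T@np.array(f["t"]);d=R.T@np.array([*p,1]);return C+d*(z-C[2])/d[2]
def ball(f,c,zc):
    """ball outline by dark mask around pixel c, cut below the neck; fitted circle"""
    u,v=c; m=np.zeros(f["img"].shape[:2],np.uint8); m[v-3:v+22,u-22:u+22]=(f["img"][v-3:v+22,u-22:u+22].max(2)<45)
    n,l,st,ce=cv2.connectedComponentsWithStats(m); m=l==l[v,u]
    ys,xs=np.nonzero(m); e=[]
    for x in np.unique(xs): e.append((x,ys[xs==x].max()+.5))
    for y in range(v,ys.max()-4): r=xs[ys==y]; e+= [(r.min()-.5,y),(r.max()+.5,y)]
    e=np.array([q for q in e if q[1]>v-2],float); A=np.c_[2*e,np.ones(len(e))]; s=np.linalg.lstsq(A,(e**2).sum(1),rcond=None)[0]
    return s[:2],np.sqrt(s[2]+s[0]**2+s[1]**2),ray(f,s[:2],zc)
E
python3 - <<'E'
from h import *
f=np.load("/tmp/side3.npz")
print(ball(f,(272,192),126), ray(f,(258.3,217.5),40))
W=world(f)[202:246,238:282].reshape(-1,3); q=W[(W[:,2]>37)&(W[:,2]<44)&(np.hypot(W[:,0]-478,W[:,1]-87)<32)]
print(cv2.minEnclosingCircle(q[:,:2].astype(np.float32)),q.mean(0))
B=world(f)[175:212,255:290].reshape(-1,3);B=B[(B[:,2]>95)&(B[:,2]<140)&(np.hypot(B[:,0]-487,B[:,1]-50)<28)]
A=np.c_[2*B,np.ones(len(B))];s=np.linalg.lstsq(A,(B**2).sum(1),rcond=None)[0];print("sphere",s[:3],np.sqrt(s[3]+s[:3]@s[:3]))
E
```

```text
(array([271.38968387, 192.39488199]), np.float64(12.897759688867433), array([488.78868243,  46.63541145, 126.        ])) [478.33354495  84.99850007  40.        ]
((478.5755920410156, 86.3389892578125), 26.465816497802734) [477.89795132  85.28251137  39.70729303]
sphere [489.11296527  49.46790165 125.30429535] 23.453435143277154
```

Emit:
{"fn": "move_arm", "kwargs": {
  "series": [
    [-0.08,0.3,0,0],
    [-0.16,0.65,0,0],
    [-0.24,0.95,-0.1,0],
    [-0.24,0.95,-0.4,0],
    [-0.24,0.95,-0.8,0],
    [-0.24,0.95,-1.1,0],
    [-0.24,0.95,-1.3,0],
    [-0.24,0.95,-1.3,0]
  ]
}}

```text
time: 5.58
ee_pos: [479.3, 85.5, 101.6]
tool_rot: [0.994, 0.111, -0.001, 0.0]
force: [-1.0, 0.0, -2.0]
finger_gap: 0.264
grip_force: 39.8
```

```bash
python3 - <<'E'
from h import *
f=vision.grab_frame("side"); s=bot.sense(); print(s["ee_pos"],s["force"],s["time"])
cv2.imwrite("pics/s4c.png",cv2.resize(f["img"][130:270,180:340,::-1],(640,560),interpolation=cv2.INTER_CUBIC))
c=s["ee_pos"]; zc=c[2]-28.5
B=world(f)[170:245,225:295].reshape(-1,3);B=B[(B[:,2]>zc-12)&(B[:,2]<zc+14)&(np.hypot(B[:,0]-478,B[:,1]-87)<27)]
A=np.c_[2*B,np.ones(len(B))];s=np.linalg.lstsq(A,(B**2).sum(1),rcond=None)[0];print("sphere",s[:3],np.sqrt(s[3]+s[:3]@s[:3]))
E
```

```text
[479.75690476  85.58598335 102.53640048] [ 1.1611099   0.1596815  -1.25625625] 5.6333
sphere [480.49915664  84.58791275  72.53249543] 23.421790001777072
```

View pics/s4c.png

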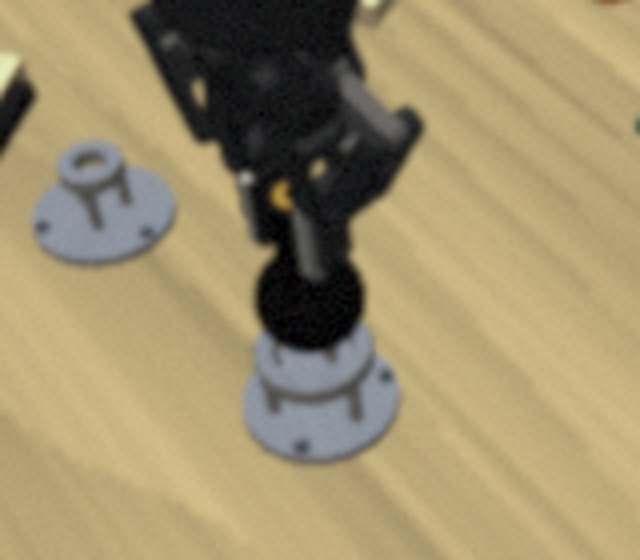

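The ball, at crop (309,298), hangs just above the ring mouth at crop (314,350). It needs about −1.7/+2 mm. I'll correct that and lower gently.

Emit:
{"fn": "move_arm", "kwargs": {
  "series": [
    [-0.04,0.05,0,0],
    [-0.04,0.05,-0.06,0],
    [-0.04,0.05,-0.13,0],
    [-0.04,0.05,-0.2,0],
    [-0.04,0.05,-0.27,0],
    [-0.04,0.05,-0.34,0],
    [-0.04,0.05,-0.34,0],
    [-0.04,0.05,-0.34,0]
  ]
}}

```text
time: 6.3
ee_pos: [478.7, 87.6, 89.5]
tool_rot: [0.994, 0.111, -0.0, -0.0]
force: [0.4, 0.2, -1.6]
finger_gap: 0.274
grip_force: 39.8
```

Emit:
{"fn": "move_arm", "kwargs": {
  "series": [
    [0,0,-0.01,0],
    [0,0,-0.02,0],
    [0,0,-0.03,0],
    [0,0,-0.04,0],
    [0,0,-0.05,0],
    [0,0,-0.05,0],
    [0,0,-0.05,0],
    [0,0,-0.05,0]
  ]
}}

```text
time: 6.97
ee_pos: [478.9, 87.7, 87.7]
tool_rot: [0.994, 0.111, 0.0, 0.0]
force: [0.2, 0.6, -2.4]
finger_gap: 0.267
grip_force: 39.8
```

Emit:
{"fn": "move_arm", "kwargs": {
  "series": [
    [0,0,-0.01,0],
    [0,0,-0.02,0],
    [0,0,-0.03,0],
    [0,0,-0.04,0],
    [0,0,-0.05,0],
    [0,0,-0.05,0],
    [0,0,-0.05,0],
    [0,0,-0.05,0]
  ]
}}

```text
time: 7.63
ee_pos: [478.8, 87.7, 85.9]
tool_rot: [0.994, 0.111, 0.0, -0.0]
force: [-2.0, 0.9, 7.0]
finger_gap: 0.27
grip_force: 40.8
```

Emit:
{"fn": "move_arm", "kwargs": {
  "series": [
    [0,0,-0.005,0],
    [0,0,-0.01,0],
    [0,0,-0.02,0],
    [0,0,-0.025,0],
    [0,0,-0.025,0],
    [0,0,-0.025,0],
    [0,0,-0.025,0],
    [0,0,-0.025,0]
  ]
}}

```text
time: 8.3
ee_pos: [479.0, 87.8, 85.5]
tool_rot: [0.994, 0.111, 0.0, -0.0]
force: [-5.7, -0.1, 23.8]
finger_gap: 0.268
grip_force: 42.3
```

Contact: the ring pushes back at 24 N and nudges the ball toward −x. I'll ease off and shift 1.2 mm toward −x.

Emit:
{"fn": "move_arm", "kwargs": {
  "series": [
    [0,0,0.02,0],
    [-0.01,0,0.02,0],
    [-0.02,0,0.02,0],
    [-0.03,0,0.02,0],
    [-0.03,0,0.02,0],
    [-0.03,0,0.02,0],
    [-0.03,0,0.02,0],
    [-0.03,0,0.02,0]
  ]
}}

```text
time: 8.97
ee_pos: [477.9, 87.7, 85.6]
tool_rot: [0.994, 0.111, 0.0, -0.0]
force: [-0.2, 2.0, 4.2]
finger_gap: 0.263
grip_force: 40.3
```

Emit:
{"fn": "move_arm", "kwargs": {
  "series": [
    [0,0,-0.01,0],
    [0,0,-0.01,0],
    [0,0,-0.02,0],
    [0,0,-0.02,0],
    [0,0,-0.02,0],
    [0,0,-0.02,0],
    [0,0,-0.02,0],
    [0,0,-0.02,0]
  ]
}}

```text
time: 9.63
ee_pos: [478.0, 87.8, 85.2]
tool_rot: [0.994, 0.111, 0.0, -0.0]
force: [-1.3, 1.4, 15.9]
finger_gap: 0.268
grip_force: 41.8
```

```bash
python3 - <<'E'
from h import *
f=vision.grab_frame("side"); s=bot.sense(); print(s["ee_pos"],s["force"],s["time"])
cv2.imwrite("pics/s5c.png",cv2.resize(f["img"][130:270,180:340,::-1],(640,560),interpolation=cv2.INTER_CUBIC))
E
```

```text
[478.02653904  87.76063383  85.21950051] [-1.4293764   1.14465559 15.56405128] 9.6833
```

View pics/s5c.png

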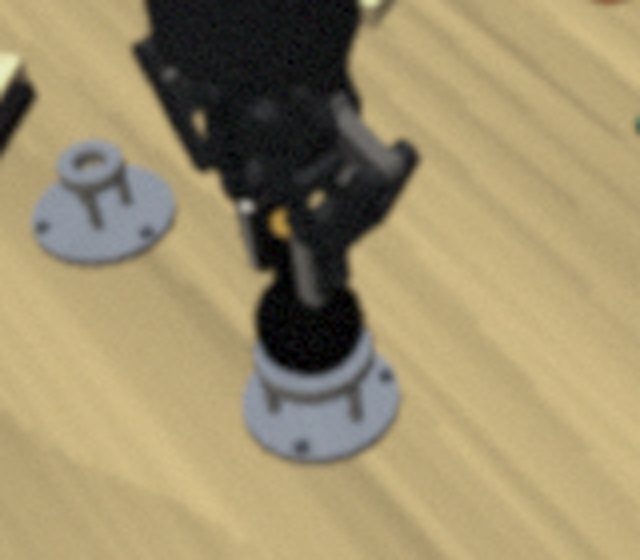

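The ball sits in the ring, at crop (309,325) with the rim close around it, and the reaction is now vertical. Next: unload, open, and retreat straight up.

Emit:
{"fn": "move_arm", "kwargs": {
  "series": [
    [0,0,0.015,0],
    [0,0,0.015,0],
    [0,0,0.015,0],
    [0,0,0.015,0],
    [0,0,0.015,0],
    [0,0,0.015,0],
    [0,0,0.015,0],
    [0,0,0.015,0]
  ]
}}

```text
time: 10.35
ee_pos: [477.8, 87.7, 85.4]
tool_rot: [0.994, 0.111, 0.0, -0.0]
force: [0.3, 0.5, 7.5]
finger_gap: 0.269
grip_force: 40.3
```

Emit:
{"fn": "move_arm", "kwargs": {
  "series": [
    [0,0,0,0],
    [0,0,0,0],
    [0,0,0,0],
    [0,0,0,0],
    [0,0,0,0],
    [0,0,0,0],
    [0,0,0,0],
    [0,0,0,0]
  ],
  "fingers": 0
}}

```text
time: 11.02
ee_pos: [477.6, 87.7, 85.3]
tool_rot: [0.994, 0.111, -0.0, -0.0]
force: [0.2, 0.1, 0.7]
finger_gap: 0.999
grip_force: 0.0
```

Emit:
{"fn": "move_arm", "kwargs": {
  "series": [
    [0,0,0.1,0],
    [0,0,0.3,0],
    [0,0,0.7,0],
    [0,0,1.2,0],
    [0,0,1.7,0],
    [0,0,2.3,0],
    [0,0,2.8,0],
    [0,0,3.0,0]
  ]
}}

```text
time: 11.68
ee_pos: [478.8, 87.8, 208.6]
tool_rot: [0.994, 0.111, 0.002, -0.0]
force: [0.1, -0.3, 0.0]
finger_gap: 0.996
grip_force: 0.0
```

```bash
python3 - <<'E'
from h import *
f=vision.grab_frame("side"); s=bot.sense(); print(s["ee_pos"],s["force"],s["time"])
cv2.imwrite("pics/s6c.png",cv2.resize(f["img"][100:300,140:400,::-1],(780,600),interpolation=cv2.INTER_CUBIC))
P=world(f)[140:250,220:310].reshape(-1,3);P=P[np.hypot(P[:,0]-478,P[:,1]-87)<35]
for a,b in((95,112),(105,120)): 
    q=P[(P[:,2]>a)&(P[:,2]<b)]; print(len(q),q.mean(0),q[:,2].max(),cv2.minEnclosingCircle(q[:,:2].astype(np.float32)))
E
```

```text
[479.05146641  87.87019692 208.66459703] [ 1.18878026 -0.32133686  1.84984107] 11.7333
105 [475.21481742  79.23670307 103.37679983] 111.85350274862435 ((477.5247497558594, 84.58535766601562), 11.505126953125)
178 [477.26137879  84.03936576 114.25413871] 118.81922922040364 ((478.4463806152344, 86.76569366455078), 12.141809463500977)
```

View pics/s6c.png

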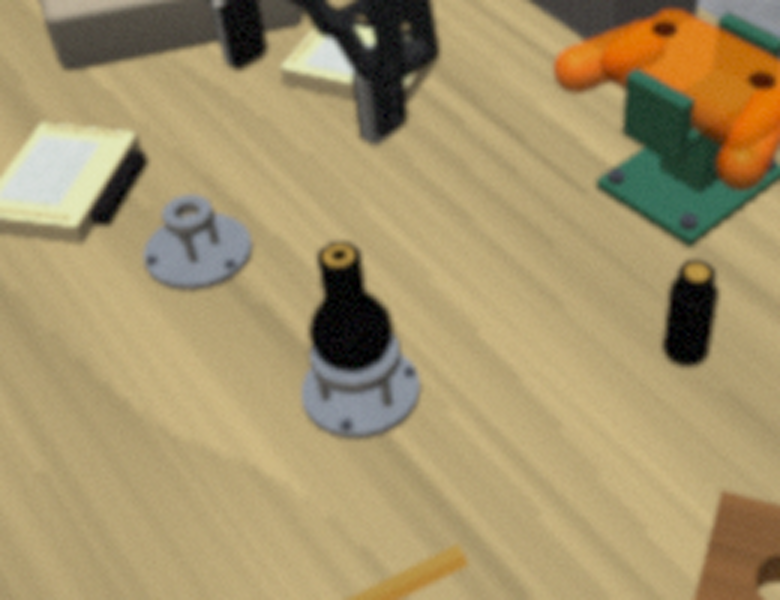

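The handle stands upright in the wide ring, neck top at crop (340,256). Its top measures (478, 87, ≈116), right over the ring axis. The straight handle at crop (690,315) has not moved.

```bash
python3 -c "
from station import bot
print(bot.hand_in())"
```

```text
the job is handed in; nothing more can be done
None
```

The black ball-butted handle stands upright, ball down, in the wide ring with the gripper clear and the straight handle unmoved; I handed the job in at about 12 s, and no verdict came back.

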